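# Lean a gel plate on the draining rack

## Robot

A 6-joint arm with a two-finger parallel gripper is mounted at the origin on the work surface. World frame = base frame: x ahead of the robot, y to its left, z up, the work surface at z = 0. Lengths are in mm, angles in rad, forces in N, time in s.
With the tool pointing down it reaches from about 400 to 925 mm from the base axis. Payload 12.5 kg.
Tool frame: the origin (TCP) lies midway between the tips of the shut fingers; the grasp point (between the pads) lies 19 mm behind it; z points along the fingers, y is the line along which they close (so a half turn about z gives the same grasp; the last joint's range is limited). The gripper opens to 95 mm and grips with 3 to 60 N. Pads are 20 mm wide; open, the fingers measure 119 mm over their backs; the gripper's body (75 mm by 180 mm) begins 59 mm behind the grasp point.
Start: joints at [1.176, 0.491, 1.559, -0, 1.092, -0.106], TCP at [177.984, 599.14, 214.661] pointing down, gripper open.
Joint ranges: [-3.1, 3.1], [-0.84, 2.19], [0.05, 2.79], [-1.13, 4.28], [0.06, 2.93], [-2.69, 2.69]. Speed limits (rad/s): [2.22, 2.22, 2.79, 3.14, 3.14, 3.14].

## Interface

Orientations are given as [roll, pitch, yaw] about the fixed x, y, z axes, in that order (R = Rz(yaw) Ry(pitch) Rx(roll)).
In Python, from cell import state, read_camera, camera_info, env gives the robot as it stands.
- The arm moves only by the tool move_arm, never from a script. Its argument "commands" is a list of rows, each a list of 3 entries, a list of its own where there are three numbers: the shift along the world's x, y, z in cm, then the turn, a rotation vector about the world's x, y, z in degrees, then the opening, from 0 (shut) to 1 (fully open). A call has 1 to 10 rows; each row shifts and turns the commanded pose from where the row before left it; what a row does not reach is not made up. A row lasts 1/10 s, in which the tool goes at most 50 mm and 8.59 degrees, less where a joint would pass 70% of its speed; a pose out of reach is approached as far as the arm can. A call with a gripper value outside its range is refused whole. The fingers move at their own pace and stop on an object; the grip force is fixed at half the most. Time passes only in rows, so rows that do not move let the fingers close. It gives the time, the measured TCP pose, the force, the opening and the grip force at its end, in the units of the state.
- state(): the state, without advancing time (a new reading comes with each control period).
- read_camera(name): name is "scene" or "top" or "wrist"; returns the picture (480x640x3 uint8, blue, green, red); there is no depth.
- camera_info(name): a dict with "K" (3x3 intrinsics, pixels), "cam_to_world" (4x4, takes a point from camera to world coordinates). Camera axes: x right, y down, z forward; pixel columns grow to the right and rows downward; lengths in mm; the calibration is good to about 2 mm. The wrist camera is an equidistant fisheye: a pixel r from the principal point sees the ray r / f radians off the axis. A picture is of the moment at which its call begins: read the wrist's pose just before it. camera_info takes no time and is no camera call; for the wrist camera it gives the pose at the moment of the call.
- env.job_done(): hands the job in; it is judged then, once.
The state is a dict: "t": time; "joints": joint angles; "qvel": joint speeds; "tau": joint torques, N m; "eef_pos": TCP position; "tcp_rot": TCP orientation; "ft_force": force on the tool from outside, world axes, zero at the start; "moment": the same for the moment, N m; "opening": opening from 0.0 (shut) to 1.0 (fully open); "grip_force": force on a finger pad.
Only numpy, scipy, OpenCV 4.12 (cv2) and the standard library are available. Lean on these libraries where they do the work, as an engineer would, in place of code of your own. Each camera call takes 0.05 s, during which the arm holds its last target. There are 200 camera calls.

## Task

Slide the glass gel plate along the rack's deck until its leading edge, the one nearer the strip, lies square against the blue stop strip, then tip it up about that edge, over past upright, and leave it leaning against the yellow bar, roughly midway along it, with its foot still tucked against the strip. Let the glass down gently: guide it all the way to the bar, do not let it drop either way. Do not disturb the tube block, the bottle or the tip box.

Things in the scene. Friction and masses are not known exactly. Their poses are not given: they have to be found in the camera images.
- rack_stop (a point): Middle of the foot of the blue stop strip, on its face towards the plate, on the rubber deck's top (60 mm above the bench). x = level, across the strip towards the lean bar (roughly to the robot's left), y = along the strip, z = up. The strip is 10 mm high, 8 mm thick (x = 0 to 8 mm), 200 mm long. In these axes the deck runs from x = -125 to +70 mm, y = -100 to +100 mm.
- rack: The fixed steel draining rack that carries deck, strip and bar; it cannot move. Origin on the bench, 60 mm straight below rack_stop, same axes. The deck is 9 mm thick on four 16 mm legs at x = -105 and +55 mm, y = -85 and +85 mm; under it is open.
- rack_bar (a point): Middle of the axis of the fixed yellow lean bar: round, 10 mm in diameter, 184 mm long along the rack's y, on two 10 mm posts at its ends. It lies 44 mm beyond (+x) and 106 mm above rack_stop. A plate with its foot tucked against the strip leans on it 20 degrees past upright (top towards +x), touching it 115 mm up from the foot.
- plate_center (a point): Centre of the loose glass plate, 160 (x) x 120 (y) x 6 mm (z), greenish, orange strip on each long side, 0.3 kg. It starts flat on the deck, 10 to 30 mm short of the strip, a little askew, +x edge to the strip, z up. Once home its trailing (-x) edge overhangs the deck by 35 mm, so a finger fits beneath. Leaning as wanted, its -x edge is on top and z points beyond the bar, 20 degrees below level.
- plate_foot (a point): Middle of the plate's leading (+x) end face, at half thickness, 80 mm from plate_center: the edge that goes against the strip and becomes the foot. Axes as plate_center.
- tube_block: Blue tube block with four orange-capped tubes, 85 x 125 mm, 73 mm high with the tubes, loose; origin at the middle of its underside. To be left alone.
- reagent: Amber bottle with a blue cap, 68 mm in diameter, 150 mm high, loose; origin at the middle of its underside. To be left alone.
- tip_box: Yellow pipette-tip box with a clear lid, 87 x 122 x 59 mm, loose; origin at the middle of its underside. To be left alone.
There are look-alikes about, which are no part of the job. Of the things like the part that bears plate_center, leave any that is purple or red; of the rest the larger one is meant.

How it is judged:
By the outcome, as a careful person would: the job done as asked, in the order asked, and still so for the second after the job is handed in, with the robot touching nothing.
It also fails if it takes over 64 s, if anything falls off the work surface, if the arm or the gripper's body presses on something with over 40 N, if the wrist force passes 120 N, or if a joint passes its speed limit or range.

## Working session

There is one attempt and no reset: what is moved stays moved. The work goes in short steps, Python scripts to look and compute and a tool call to move; the robot and the scene stay as the last step left them, time stands still between calls to the robot, and variables do not carry over. Pictures are saved under pics/ and viewed, at most 10 in all, crops included, and the job is handed in when it is done.

Besides the shell and the picture viewer there is one more tool, called after ">>>" as name([rows], argument=value, ...), one row to a line, values as JSON. move_arm: Moves the arm, as the interface text tells. Its arguments: {"type":"object","properties":{"commands":{"type":"array"}},"required":["commands"]}

```bash
mkdir -p pics; ls
python3 - <<'E'
from cell import *
import cv2,numpy as np
for n in("scene","top"):
    im=read_camera(n);cv2.imwrite(f"pics/{n}0.png",im)
    i=camera_info(n);print(n,i["K"],np.round(i["cam_to_world"],3).tolist())
s=state();print(s)
E
```

```text
pics
scene [[580.05835362   0.         326.52521804]
 [  0.         580.05835362 237.92330144]
 [  0.           0.           1.        ]] [[0.876, 0.343, -0.338, 953.085], [0.482, -0.613, 0.626, -793.502], [0.008, -0.712, -0.702, 914.188], [0.0, 0.0, 0.0, 1.0]]
top [[466.99370597   0.         321.43880411]
 [  0.         466.99370597 236.09065068]
 [  0.           0.           1.        ]] [[-0.018, -0.985, 0.174, 393.089], [-1.0, 0.021, 0.017, -89.928], [-0.021, -0.173, -0.985, 1116.511], [0.0, 0.0, 0.0, 1.0]]
{'t': 0.1, 'joints': array([ 1.17641652e+00,  4.91505425e-01,  1.55939686e+00,  1.25420083e-05,
        1.09167547e+00, -1.05607614e-01]), 'qvel': array([-0.00033795, -0.00087304, -0.00307616,  0.00134448, -0.00032147,
        0.00055098]), 'tau': array([ 2.26336379e-03, -6.13622475e+01, -2.58602518e+01,  6.93871127e-02,
        4.70519182e-02, -9.27304313e-05]), 'eef_pos': array([177.88266079, 598.93067007, 214.11348384]), 'tcp_rot': array([-3.14061421e+00, -1.14903381e-04,  2.85281462e+00]), 'ft_force': array([-0.01349887, -0.45333774, -0.41196504]), 'moment': array([ 0.0204578 , -0.01239673, -0.0487859 ]), 'grip_force': 0.0, 'opening': 1.001117844390902}
```

View pics/scene0.png

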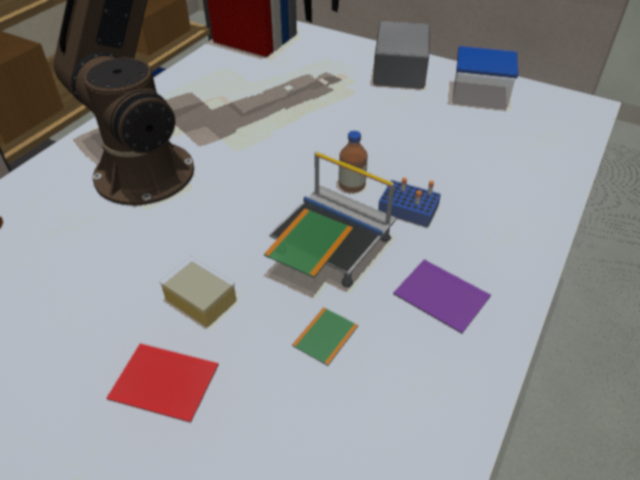

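View pics/top0.png

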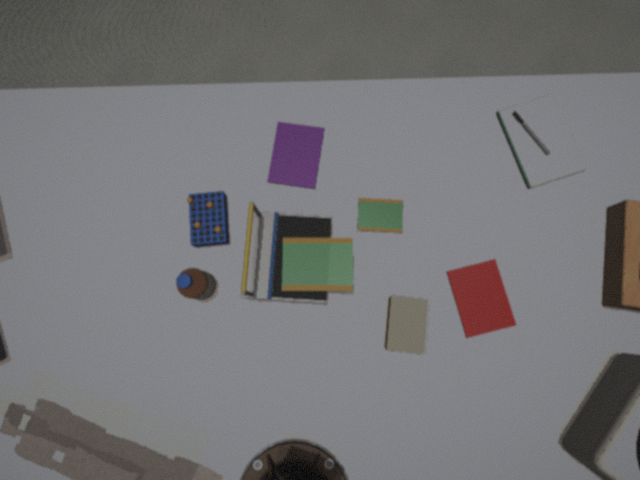

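The top view shows three kinds of look-alike: the large green plate with orange sides on the rack at (317,265), a small green one at (380,215), and purple (296,155) and red (480,298) sheets. The large green one on the rack is the one meant. I'll check it in a close crop and measure it.

```bash
cat > h.py <<'E'
import numpy as np,cv2
from cell import *
from scipy.spatial.transform import Rotation as R
def pix2w(n,uv,z):
    i=camera_info(n);K=i["K"];T=i["cam_to_world"]
    uv=np.atleast_2d(uv).astype(float)
    d=np.c_[(uv-K[:2,2])/K[0,0],np.ones(len(uv))]@T[:3,:3].T
    return T[:3,3]+d*((z-T[2,3])/d[:,2])[:,None]
def w2pix(n,p):
    i=camera_info(n);K=i["K"];T=i["cam_to_world"]
    c=(np.atleast_2d(p)-T[:3,3])@T[:3,:3]
    return c[:,:2]/c[:,2:]*K[0,0]+K[:2,2]
E
python3 - <<'E'
from h import *
im=cv2.imread("pics/top0.png")
hsv=cv2.cvtColor(im,cv2.COLOR_BGR2HSV)
c=im[190:315,180:370];cv2.imwrite("pics/crop0.png",cv2.resize(c,None,fx=4,fy=4,interpolation=cv2.INTER_CUBIC))
def seg(lo,hi,box):
    m=cv2.inRange(hsv,lo,hi);k=np.zeros_like(m);x0,y0,x1,y1=box;k[y0:y1,x0:x1]=m[y0:y1,x0:x1]
    n,l,s,_=cv2.connectedComponentsWithStats(k);j=1+np.argmax(s[1:,4]);return (l==j).astype(np.uint8)
def box(m):
    p=np.argwhere(m)[:,::-1].astype(np.float32);return cv2.minAreaRect(p),len(p)
g=seg((8,60,60),(90,255,255),(270,228,365,300))
r,n=box(g);b=cv2.boxPoints(r);w=pix2w("top",b,66);print("plate",n,b.round(1).tolist(),w.round(1).tolist(),w.mean(0))
print(np.linalg.norm(np.diff(w,axis=0),axis=1))
bl=seg((100,120,60),(125,255,255),(262,205,285,305))
r,n=box(bl);b=cv2.boxPoints(r);w=pix2w("top",b,70);print("strip",n,b.round(1).tolist(),w.round(1).tolist(),w.mean(0))
y=seg((18,100,80),(35,255,255),(235,195,262,300))
r,n=box(y);b=cv2.boxPoints(r);w=pix2w("top",b,166);print("bar",n,b.round(1).tolist(),w.round(1).tolist(),w.mean(0))
E
```

```text
plate 3319 [[281.0, 291.0], [281.0, 237.0], [352.0, 237.0], [352.0, 291.0]] [[455.5, 21.4, 66.0], [578.4, 21.1, 66.0], [574.9, -141.1, 66.0], [452.5, -137.6, 66.0]] [515.30398368 -59.06435396  66.        ]
[122.92517872 162.26169333 122.52356668]
strip 74 [[267.79998779296875, 296.8999938964844], [271.79998779296875, 252.89999389648438], [273.79998779296875, 253.10000610351562], [269.79998779296875, 297.1000061035156]] [[442.7, 50.4, 70.0], [541.5, 41.6, 70.0], [541.0, 37.1, 70.0], [442.2, 46.0, 70.0]] [491.87758607  43.77652127  70.        ]
bar 304 [[241.10000610351562, 289.8999938964844], [249.5, 203.8000030517578], [253.39999389648438, 204.10000610351562], [245.0, 290.29998779296875]] [[453.3, 92.2, 166.0], [633.0, 76.7, 166.0], [632.0, 68.4, 166.0], [452.3, 84.2, 166.0]] [542.66247754  80.34644795 166.        ]
```

View pics/crop0.png

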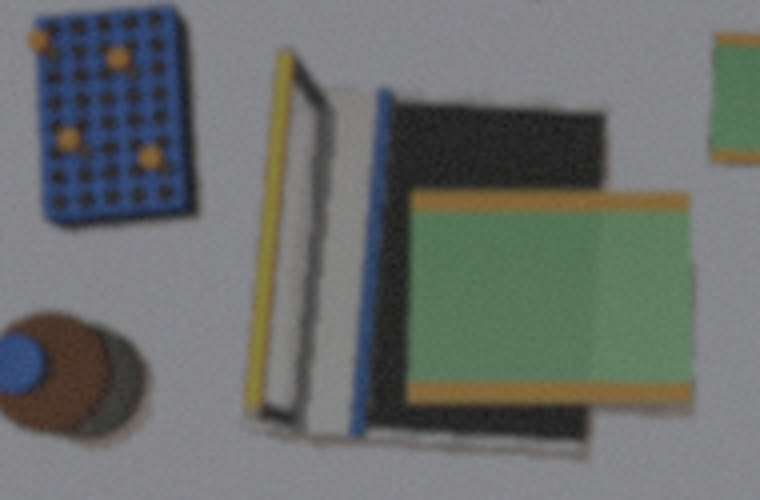

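The crop shows the plate, green with orange on both long sides, at crop (410..690, 190..404). The blue strip face runs (394,90)→(364,436) and the bar (285,55)→(250,410), so the choice is right. Next I'll refine the plate and rack poses using both cameras.

```bash
cat > fit.py <<'E'
from h import *
from scipy.optimize import minimize
yr=np.array([-0.9963,0.0859]);
def rack(p): # stopx,stopy,yaw(deg)
    a=np.radians(p[2]);X=np.array([np.cos(a),np.sin(a),0]);Y=np.array([-X[1],X[0],0]);return np.array([p[0],p[1],60.]),X,Y
def mask(poly):
    m=np.zeros((480,640),np.uint8);cv2.fillConvexPoly(m,np.round(poly*16).astype(np.int32),255,cv2.LINE_AA,4);return m/255.
def fitmask(fn,x0,masks,steps):
    f=lambda x:sum(np.abs(mask(w2pix(n,fn(x)))-m).sum() for n,m in masks.items())
    s=np.vstack([x0]+[np.add(x0,np.eye(len(x0))[i]*steps[i]) for i in range(len(x0))])
    r=minimize(f,x0,method="Nelder-Mead",options=dict(initial_simplex=s,xatol=.02,fatol=.2,maxiter=600));return r.x,r.fun
def platepoly(x,z=66):
    a=np.radians(x[2]);M=np.array([[np.cos(a),-np.sin(a)],[np.sin(a),np.cos(a)]])
    c=np.array([[-80,-60],[80,-60],[80,60],[-80,60]])@M.T+x[:2];return np.c_[c,np.full(4,z)]
def plmask(im,c,z=66):
    h=cv2.cvtColor(cv2.GaussianBlur(im,(3,3),0),cv2.COLOR_BGR2HSV);m=cv2.inRange(h,(8,80,50),(90,255,255))
    return m
E
python3 - <<'E'
from fit import *
M={}
for n in("top","scene"):
    im=cv2.imread(f"pics/{n}0.png");m=plmask(im,None)
    u=w2pix(n,platepoly([515,-59,88])).mean(0).astype(int)
    k,l,s,_=cv2.connectedComponentsWithStats(m);M[n]=(l==l[u[1],u[0]]).astype(float);print(n,M[n].sum())
for sub in(("top",),("scene",),("top","scene")):
    x,f=fitmask(platepoly,[515,-59,88],{n:M[n] for n in sub},[4,4,3]);print("plate",sub,x.round(2),round(f))
# bar: points along centreline in both images -> rack pose
def barpts(n,box):
    im=cv2.imread(f"pics/{n}0.png");h=cv2.cvtColor(im,cv2.COLOR_BGR2HSV);m=cv2.inRange(h,(18,110,80),(35,255,255));k=np.zeros_like(m);x0,y0,x1,y1=box;k[y0:y1,x0:x1]=m[y0:y1,x0:x1]
    return k/255.
B={"top":barpts("top",(235,195,262,300)),"scene":barpts("scene",(305,145,400,190))}
from scipy.optimize import minimize
def barline(x):
    s,X,Y=rack(x);c=s+44*X+[0,0,106];return c,X,Y
for sub in(("top",),("scene",),("top","scene")):
    def poly(x,n):
        c,X,Y=barline(x);T=camera_info(n)["cam_to_world"];v=c-T[:3,3];q=np.cross(v,Y);q=q/np.linalg.norm(q)*5
        return w2pix(n,[c-92*Y-q,c+92*Y-q,c+92*Y+q,c-92*Y+q])
    f=lambda x:sum(np.abs(mask(poly(x,n))-B[n]).sum() for n in sub)
    s=np.array([[539,36.5,85],[544,36.5,85],[539,41,85],[539,36.5,87]])
    r=minimize(f,s[0],method="Nelder-Mead",options=dict(initial_simplex=s,xatol=.02,fatol=.2));print("rack",sub,r.x.round(2),r.fun)
    S,X,Y=rack(r.x);print(" strip face ends in top px",w2pix("top",[S+[0,0,10]-100*Y,S+[0,0,10]+100*Y]).round(1).tolist())
E
```

```text
top 303331.0
scene 3318.0
plate ('top',) [ 151.85 -616.01  316.55] 298534
plate ('scene',) [516.84 -59.67  88.98] 121
plate ('top', 'scene') [528.1  -60.69  87.19] 300953
rack ('top',) [539.56  36.51  85.42] 285.7450980392157
 strip face ends in top px [[277.5, 210.7], [270.5, 298.1]]
rack ('scene',) [535.93  40.7   85.44] 178.1843137254902
 strip face ends in top px [[275.7, 212.3], [268.6, 299.8]]
rack ('top', 'scene') [537.09  38.57  84.26] 484.1843137254902
 strip face ends in top px [[277.5, 211.9], [268.7, 299.2]]
```

>>> move_arm([
  [[2.2, -4, 0.4], [0, 0, 1.2], 0],
  [[2.2, -4, 0.4], [0, 0, 1.2], 0],
  [[2.2, -4, 0.4], [0, 0, 1.2], 0],
  [[2.2, -4, 0.4], [0, 0, 1.2], 0],
  [[2.2, -4, 0.4], [0, 0, 1.2], 0],
  [[2.2, -4, 0.4], [0, 0, 1.2], 0],
  [[2.2, -4, 0.4], [0, 0, 1.2], 0],
  [[2.2, -4, 0.4], [0, 0, 1.2], 0],
  [[2.2, -4, 0.4], [0, 0, 1.2], 0],
  [[2.2, -4, 0.4], [0, 0, 1.2], 0],
])

```text
t: 1.1
eef_pos: [398.4, 197.4, 254.8]
tcp_rot: [3.141, -0.0, 3.063]
ft_force: [0.2, 0.9, -0.1]
opening: 0.215
grip_force: 0.0
```

>>> move_arm([
  [[0.8, -4, -1], [0, 0, 0], 0],
  [[0.8, -4, -1], [0, 0, 0], 0],
  [[0.8, -4, -1], [0, 0, 0], 0],
  [[0.8, -4, -1], [0, 0, 0], 0],
  [[0.8, -4, -1], [0, 0, 0], 0],
  [[0, -3.7, -2], [0, 0, 0], 0],
  [[0, 0, 0], [0, 0, 0], 0],
  [[0, 0, 0], [0, 0, 0], 0],
])

```text
t: 1.9
eef_pos: [437.7, -38.3, 184.3]
tcp_rot: [3.141, -0.001, 3.06]
ft_force: [-1.5, 0.8, 0.9]
opening: 0.002
grip_force: 0.0
```

```bash
python3 -c "
from cell import *;s=state();print(s['t'],s['joints'].round(3),s['eef_pos'].round(1),s['tcp_rot'].round(4),s['ft_force'].round(2),s['opening'])"
```

```text
1.9 [-0.238  0.271  2.029  0.     0.843 -1.728] [437.7 -38.3 184.3] [ 3.1412e+00 -1.4000e-03  3.0601e+00] [-1.49  0.77  0.95] 0.00200878832611168
```

>>> move_arm([
  [[0, 0, -3], [0, 0, 0], 0],
  [[0, 0, -3], [0, 0, 0], 0],
  [[0, 0, -3], [0, 0, 0], 0],
  [[0, 0, -2.2], [0, 0, 0], 0],
  [[0, 0, -0.5], [0, 0, 0], 0],
  [[0, 0, -0.2], [0, 0, 0], 0],
  [[0, 0, -0.1], [0, 0, 0], 0],
  [[0, 0, 0], [0, 0, 0], 0],
])

```text
t: 2.7
eef_pos: [438.5, -37.7, 65.6]
tcp_rot: [-3.141, 0.002, 3.063]
ft_force: [0.8, -0.3, 0.0]
opening: 0.008
grip_force: 0.0
```

```bash
python3 -c "
from h import *
s=state();print(s['t'],s['joints'].round(3),s['eef_pos'].round(1),s['ft_force'].round(2))
im=read_camera('scene')[130:310,240:420];cv2.imwrite('pics/s1.png',cv2.resize(im,None,fx=3,fy=3,interpolation=cv2.INTER_CUBIC))"
```

```text
2.7 [-0.236  0.481  2.15   0.     0.509 -1.728] [438.5 -37.7  65.6] [ 0.75 -0.26  0.03]
```

View pics/s1.png

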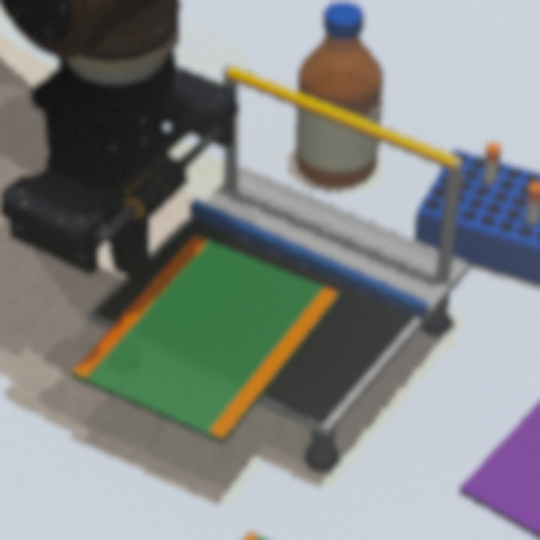

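The scene crop shows the shut fingers standing beside the plate's near orange side, at about (130,270), and clear of it. I'll lower a little and push the plate sideways about 14 mm.

>>> move_arm([
  [[0, 0, -0.3], [0, 0, 0], 0],
  [[0, 0, 0], [0, 0, 0], 0],
  [[0.4, 0, 0], [0, 0, 0], 0],
  [[0.4, 0, 0], [0, 0, 0], 0],
  [[0.3, -0.1, 0], [0, 0, 0], 0],
  [[0.3, 0, 0], [0, 0, 0], 0],
  [[0.3, 0, 0], [0, 0, 0], 0],
])

```text
t: 3.45
eef_pos: [454.9, -38.8, 61.6]
tcp_rot: [3.141, -0.001, 3.062]
ft_force: [-4.0, 0.7, 2.4]
opening: 0.005
grip_force: 1.5
```

>>> move_arm([
  [[0.3, -0.1, 0], [0, 0, 0], 0],
  [[0.3, 0, 0], [0, 0, 0], 0],
  [[0, 0, 0], [0, 0, 0], 0],
])

```text
t: 3.75
eef_pos: [461.6, -40.0, 61.7]
tcp_rot: [-3.142, 0.001, 3.062]
ft_force: [-0.1, 0.7, -0.1]
opening: 0.007
grip_force: 0.1
```

```bash
cat > chk.py <<'E'
from fit import *
import sys
s=state();print(s['t'],s['joints'].round(3),s['eef_pos'].round(1),s['tcp_rot'].round(3),s['ft_force'].round(2),round(s['opening'],3))
P=(538,37.5,85.4);S,X,Y=rack(P);d=s['eef_pos']-S;print("tcp rack",(d@X).round(1),(d@Y).round(1),d[2].round(1))
if len(sys.argv)>1:
    im=read_camera('scene');m=plmask(im,None)
    g=[float(v) for v in sys.argv[2:5]] if len(sys.argv)>4 else [525,-59,87]
    u=w2pix('scene',platepoly(g)).mean(0).astype(int);k,l,st,_=cv2.connectedComponentsWithStats(m)
    mm=(l==l[u[1],u[0]]).astype(float);x,f=fitmask(platepoly,g,{'scene':mm},[4,4,3])
    e=np.r_[x[:2],60]-S;print("plate",mm.sum(),x.round(1),round(f),"rack",(e@X).round(1),(e@Y).round(1),"yaw",(x[2]-P[2]).round(1))
    cv2.imwrite(f'pics/{sys.argv[1]}.png',cv2.resize(im[130:310,240:420],None,fx=3,fy=3,interpolation=cv2.INTER_CUBIC))
E
python3 chk.py s2
```

```text
3.75 [-0.229  0.509  2.098  0.     0.534 -1.721] [461.6 -40.   61.7] [-3.142e+00  1.000e-03  3.062e+00] [-0.12  0.68 -0.08] 0.007
tcp rack -83.4 69.9 1.7
plate 3423.0 [533.  -63.   87.7] 100 rack -100.6 -3.1 yaw 2.3
```

>>> move_arm([
  [[-1, 0, 0], [0, 0, 0], 0],
  [[0, 0, 4], [0, 0, 0], 0],
  [[1.9, -3.2, 0], [0, 0, 0], 0],
  [[1.9, -3.2, 0], [0, 0, 0], 0],
  [[1.7, -3.2, 0], [0, 0, 0], 0],
  [[1.7, -3.1, 0], [0, 0, 0], 0],
  [[0, 0, -2], [0, 0, 0], 0],
  [[0, 0, -2.2], [0, 0, 0], 0],
  [[0, 0.3, 0], [0, 0, 0], 0],
  [[0, 0, 0], [0, 0, 0], 0],
])

```text
t: 4.8
eef_pos: [522.5, -163.4, 59.8]
tcp_rot: [3.141, -0.001, 3.062]
ft_force: [0.0, 0.2, 1.2]
opening: 0.008
grip_force: 0.0
```

>>> move_arm([
  [[0, 0.4, 0], [0, 0, 0], 0],
  [[0.1, 0.4, 0], [0, 0, 0], 0],
  [[0, 0.4, 0], [0, 0, 0], 0],
  [[0, 0.3, 0], [0, 0, 0], 0],
  [[0, 0.3, 0], [0, 0, 0], 0],
  [[0.1, 0.3, 0], [0, 0, 0], 0],
  [[0, 0, 0], [0, 0, 0], 0],
])

```text
t: 5.5
eef_pos: [525.1, -142.5, 59.7]
tcp_rot: [3.141, 0.0, 3.062]
ft_force: [-0.5, -0.3, 0.1]
opening: 0.005
grip_force: 0.0
```

```bash
python3 chk.py s3 533 -50 87
```

```text
5.5 [-0.386  0.588  1.903  0.     0.65  -1.878] [ 525.1 -142.5   59.7] [3.141 0.    3.062] [-0.54 -0.31  0.07] 0.005
tcp rack -180.4 -1.5 -0.3
plate 2140.0 [538.7 -55.3  85.5] 1214 rack -92.5 -8.1 yaw 0.1
```

>>> move_arm([
  [[0, 0.2, 0], [0, 0, 0], 0],
  [[0, 0.2, 0], [0, 0, 0], 0],
  [[0, 0.1, 0], [0, 0, 0], 0],
])

```text
t: 5.85
eef_pos: [524.9, -137.7, 59.6]
tcp_rot: [3.141, -0.0, 3.062]
ft_force: [-1.5, -1.3, -0.5]
opening: 0.007
grip_force: 0.8
```

>>> move_arm([
  [[0, 0.1, 0], [0, 0, 0], 0],
])

```text
t: 5.95
eef_pos: [524.9, -136.8, 59.6]
tcp_rot: [3.141, -0.0, 3.062]
ft_force: [-0.1, -0.7, -0.5]
opening: 0.002
grip_force: 0.7
```

>>> move_arm([
  [[0, 0.1, 0], [0, 0, 0], 0],
])

```text
t: 6.05
eef_pos: [524.9, -135.8, 59.6]
tcp_rot: [3.141, -0.0, 3.062]
ft_force: [-0.4, -1.7, 0.6]
opening: 0.002
grip_force: 0.7
```

>>> move_arm([
  [[0, 0.1, 0], [0, 0, 0], 0],
])

```text
t: 6.15
eef_pos: [524.9, -134.8, 59.6]
tcp_rot: [3.141, -0.0, 3.062]
ft_force: [-0.1, -1.6, -0.5]
opening: 0.004
grip_force: 0.6
```

```bash
python3 chk.py; python3 -c "
from h import *
im=read_camera('top')[190:315,200:370];cv2.imwrite('pics/t4.png',cv2.resize(im,None,fx=4,fy=4,interpolation=cv2.INTER_CUBIC))"
```

```text
6.15 [-0.373  0.586  1.908  0.     0.647 -1.865] [ 524.9 -134.8   59.6] [ 3.141 -0.     3.062] [-0.14 -1.62 -0.47] 0.004
tcp rack -172.7 -0.8 -0.4
```

View pics/t4.png

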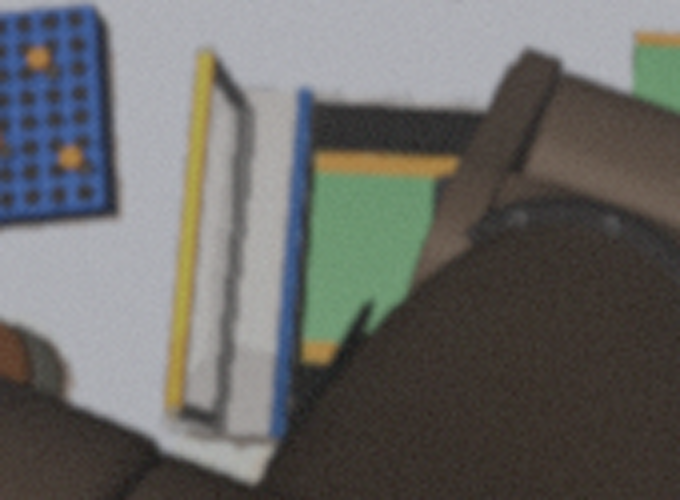

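The top crop shows the leading edge about 3 mm short of the strip at the far end (313,155) and about 7 mm short at the near end (303,360). It is centred along the strip. I'll keep pushing.

>>> move_arm([
  [[0, 0.1, 0], [0, 0, 0], 0],
  [[0, 0.1, 0], [0, 0, 0], 0],
])

```text
t: 6.4
eef_pos: [525.0, -132.8, 59.6]
tcp_rot: [3.141, -0.0, 3.062]
ft_force: [-0.4, -1.3, -0.7]
opening: 0.007
grip_force: 0.6
```

>>> move_arm([
  [[0, 0.1, 0], [0, 0, 0], 0],
])

```text
t: 6.5
eef_pos: [525.0, -131.8, 59.6]
tcp_rot: [3.141, -0.0, 3.062]
ft_force: [-0.4, -1.0, 0.1]
opening: 0.005
grip_force: 0.6
```

>>> move_arm([
  [[0, 0.1, 0], [0, 0, 0], 0],
])

```text
t: 6.6
eef_pos: [525.0, -130.7, 59.7]
tcp_rot: [3.141, -0.0, 3.062]
ft_force: [-1.0, -1.0, -0.9]
opening: 0.006
grip_force: 0.6
```

>>> move_arm([
  [[0, 0.1, 0], [0, 0, 0], 0],
])

```text
t: 6.7
eef_pos: [525.0, -129.8, 59.7]
tcp_rot: [3.141, 0.0, 3.062]
ft_force: [0.5, -1.2, -0.7]
opening: 0.006
grip_force: 0.6
```

>>> move_arm([
  [[0, 0.1, 0], [0, 0, 0], 0],
])

```text
t: 6.8
eef_pos: [525.0, -128.8, 59.7]
tcp_rot: [3.142, 0.0, 3.062]
ft_force: [-0.8, -3.7, -0.7]
opening: 0.002
grip_force: 2.3
```

>>> move_arm([
  [[0, 0.1, 0], [0, 0, 0], 0],
])

```text
t: 6.9
eef_pos: [524.7, -128.5, 59.7]
tcp_rot: [-3.141, -0.0, 3.063]
ft_force: [-4.7, -14.2, -0.7]
opening: 0.002
grip_force: 7.4
```

>>> move_arm([
  [[0, 0.1, 0], [0, 0, 0], 0],
])

```text
t: 7.0
eef_pos: [524.6, -128.4, 59.7]
tcp_rot: [-3.139, -0.0, 3.063]
ft_force: [-7.5, -21.7, -1.1]
opening: 0.003
grip_force: 11.4
```

>>> move_arm([
  [[0, 0.1, 0], [0, 0, 0], 0],
])

```text
t: 7.1
eef_pos: [524.7, -128.3, 59.7]
tcp_rot: [-3.138, -0.0, 3.064]
ft_force: [-8.7, -30.5, -1.4]
opening: 0.006
grip_force: 15.3
```

Firm contact at 30 N, so the plate is home. I'll back off, open to 0.4 and tilt the tool to 35° below level.

>>> move_arm([
  [[0, -0.6, 0], [0, 0, 0], 0],
  [[-0.3, -3.2, 0], [0, 0, 0], 0],
  [[-0.3, -3.2, 2], [0, 0, 0], 0.4],
  [[0, 0, 4], [6.9, -0.55, 0], 0.4],
  [[0, 0, 2], [6.9, -0.55, 0], 0.4],
  [[0, 0, 0], [6.9, -0.55, 0], 0.4],
  [[0, 0, 0], [6.9, -0.55, 0], 0.4],
  [[0, 0, 0], [6.9, -0.55, 0], 0.4],
  [[0, 0, 0], [6.9, -0.55, 0], 0.4],
  [[0, 0, 0], [6.9, -0.55, 0], 0.4],
])

```text
t: 8.1
eef_pos: [519.2, -196.2, 140.2]
tcp_rot: [2.291, 0.002, 3.062]
ft_force: [1.0, 0.9, 0.3]
opening: 0.399
grip_force: 0.0
```

>>> move_arm([
  [[0, 0, 0], [6.7, -0.5, 0], 0.4],
  [[0, 0, 0], [0, 0, 0], 0.4],
  [[0, 0, 0], [0, 0, 0], 0.4],
])

```text
t: 8.4
eef_pos: [519.0, -196.0, 139.2]
tcp_rot: [2.181, -0.001, 3.062]
ft_force: [-0.4, -0.3, 0.4]
opening: 0.4
grip_force: 0.0
```

```bash
python3 chk.py s5 538 -43 85.4; python3 -c "
from h import *
s=state();r=R.from_euler('xyz',s['tcp_rot']).as_matrix();print(r.round(3))
im=read_camera('top')[190:315,200:370];cv2.imwrite('pics/t5.png',cv2.resize(im,None,fx=4,fy=4,interpolation=cv2.INTER_CUBIC))
a=cv2.imread('pics/s5.png');b=cv2.imread('pics/t5.png');cv2.imwrite('pics/c5.png',cv2.resize(np.hstack([b,cv2.resize(a,(500,500))]),(780,332)))"
```

```text
8.4 [-0.796  0.752  1.64   0.667  1.518 -2.6  ] [ 519.  -196.   139.2] [ 2.181e+00 -1.000e-03  3.062e+00] [-0.38 -0.33  0.35] 0.4
tcp rack -234.2 0.3 79.2
plate 3306.0 [536.6 -42.7  85.5] 131 rack -80.0 -5.0 yaw 0.1
[[-0.997  0.046  0.065]
 [ 0.079  0.572  0.817]
 [ 0.     0.819 -0.574]]
```

View pics/c5.png

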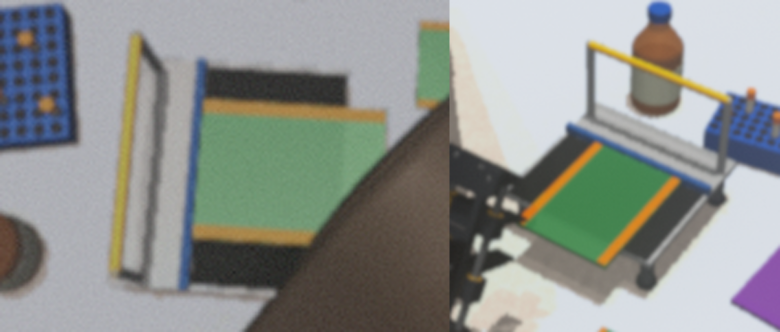

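The views show the plate flush and square against the strip: fitted yaw is 0.1° off the rack, x is −80.0, and it is near centre. I'll insert now, with the lower finger under the overhang.

>>> move_arm([
  [[0, 0, -3.9], [0, 0, 0], 0.4],
  [[0, 0, -3.9], [0, 0, 0], 0.4],
  [[0.3, 2.4, 0], [0, 0, 0], 0.4],
  [[0.2, 2, 0], [0, 0, 0], 0.4],
  [[0.2, 2, 0], [0, 0, 0], 0.4],
  [[0.2, 2, 0], [0, 0, 0], 0.4],
  [[0, 0, 0], [0, 0, 0], 0.4],
])

```text
t: 9.2
eef_pos: [529.7, -109.3, 64.0]
tcp_rot: [2.18, -0.003, 3.065]
ft_force: [-0.0, 0.4, 0.5]
opening: 0.4
grip_force: 0.0
```

>>> move_arm([
  [[0.1, 0.7, 0], [0, 0, 0], 0.4],
  [[0, 0, 0], [0, 0, 0], 0.4],
])

```text
t: 9.4
eef_pos: [530.8, -104.8, 63.2]
tcp_rot: [2.18, -0.003, 3.062]
ft_force: [0.3, -0.1, 0.5]
opening: 0.398
grip_force: 0.0
```

```bash
python3 chk.py; python3 -c "
from h import *
im=read_camera('scene')[130:310,240:420];cv2.imwrite('pics/s6.png',cv2.resize(im,None,fx=3,fy=3,interpolation=cv2.INTER_CUBIC))"
```

```text
9.4 [-0.675  0.827  1.777  0.776  1.313 -2.685] [ 530.8 -104.8   63.2] [ 2.180e+00 -3.000e-03  3.062e+00] [ 0.34 -0.06  0.49] 0.398
tcp rack -142.4 -4.2 3.2
```

View pics/s6.png

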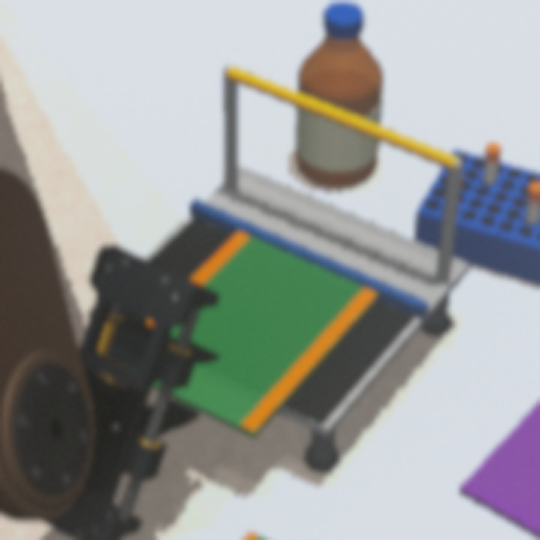

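The crop shows the fingers straddling the plate's trailing edge at about (190,340). J6 is almost at its limit, so I'll ease the tilt to 45°, open to 0.5 and advance.

>>> move_arm([
  [[0, 0, 0], [-5, 0.4, 0], 0.5],
  [[0, 0, 0], [-5, 0.4, 0], 0.5],
  [[0, 0, 0], [0, 0, 0], 0.5],
  [[0, 0, 0], [0, 0, 0], 0.5],
])

```text
t: 9.85
eef_pos: [530.7, -105.3, 63.2]
tcp_rot: [2.353, -0.003, 3.061]
ft_force: [0.3, 0.7, -0.4]
opening: 0.499
grip_force: 0.0
```

```bash
python3 chk.py
```

```text
9.85 [-0.634  0.758  1.806  0.711  1.175 -2.611] [ 530.7 -105.3   63.2] [ 2.353e+00 -3.000e-03  3.061e+00] [ 0.3   0.66 -0.4 ] 0.499
tcp rack -143.0 -4.2 3.2
```

>>> move_arm([
  [[0, 0.7, 0], [0, 0, 0], 0.5],
  [[-0.1, 0.7, 0], [0, 0, 0], 0.5],
  [[0, 0, 0], [0, 0, 0], 0.5],
  [[0, 0, 0.3], [0, 0, 0], 0.5],
  [[0, 0, 0.3], [0, 0, 0], 0.5],
  [[0, 0.1, 0.4], [0, 0, 0], 0.5],
  [[0, 0.1, 0.4], [0, 0, 0], 0.5],
  [[0, 0.1, 0.4], [0, 0, 0], 0.5],
])

```text
t: 10.65
eef_pos: [529.9, -89.3, 81.2]
tcp_rot: [2.357, -0.003, 3.06]
ft_force: [-0.2, -7.4, -2.1]
opening: 0.502
grip_force: 3.0
```

```bash
python3 chk.py;  python3 -c "
from h import *
im=read_camera('scene')[130:310,240:420];cv2.imwrite('pics/s7.png',cv2.resize(im,None,fx=3,fy=3,interpolation=cv2.INTER_CUBIC))"
```

```text
10.65 [-0.612  0.721  1.824  0.719  1.178 -2.586] [529.9 -89.3  81.2] [ 2.357e+00 -3.000e-03  3.060e+00] [-0.19 -7.37 -2.1 ] 0.502
tcp rack -127.0 -2.1 21.2
```

View pics/s7.png

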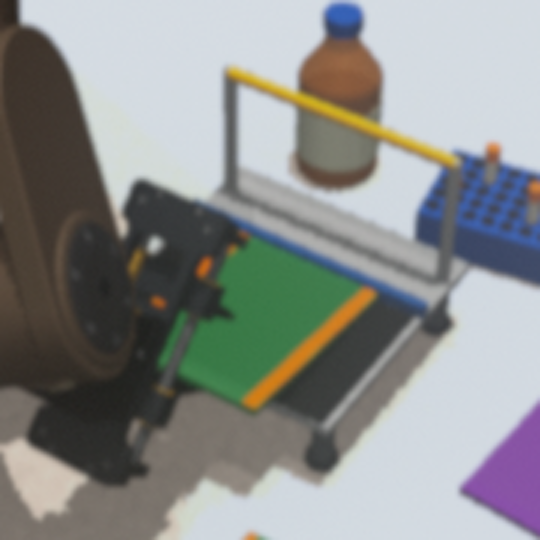

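The plate's trailing edge has come off the deck on the lower finger, and the foot is still at the strip. I'll carry on lifting.

>>> move_arm([
  [[0, 0, 0.5], [0, 0, 0], 0.5],
  [[0, 0.1, 0.5], [0, 0, 0], 0.5],
  [[0, 0.1, 0.5], [0, 0, 0], 0.5],
  [[0, 0.2, 0.5], [0, 0, 0], 0.5],
  [[0, 0.2, 0.5], [0, 0, 0], 0.5],
  [[0, 0.2, 0.5], [0, 0, 0], 0.5],
  [[0, 0.2, 0.5], [0, 0, 0], 0.5],
])

```text
t: 11.4
eef_pos: [529.5, -77.9, 116.4]
tcp_rot: [2.354, -0.004, 3.061]
ft_force: [0.4, -3.1, 0.5]
opening: 0.502
grip_force: 1.2
```

>>> move_arm([
  [[0.1, 0.3, 0.5], [0, 0, 0], 0.5],
  [[0, 0.3, 0.5], [0, 0, 0], 0.5],
  [[0.1, 0.3, 0.5], [0, 0, 0], 0.5],
  [[0, 0.3, 0.5], [0, 0, 0], 0.5],
  [[0.1, 0.3, 0.5], [0, 0, 0], 0.5],
  [[0, 0.4, 0.5], [0, 0, 0], 0.5],
  [[0, 0.3, 0.5], [0, 0, 0], 0.5],
  [[0, 0, 0], [0, 0, 0], 0.5],
])

```text
t: 12.2
eef_pos: [532.6, -55.6, 151.5]
tcp_rot: [2.355, -0.003, 3.062]
ft_force: [0.4, -0.6, -0.8]
opening: 0.502
grip_force: 0.5
```

```bash
python3 chk.py;  python3 -c "
from h import *
im=read_camera('scene')[130:310,240:420];cv2.imwrite('pics/s8.png',cv2.resize(im,None,fx=3,fy=3,interpolation=cv2.INTER_CUBIC))"
```

```text
12.2 [-0.561  0.601  1.821  0.721  1.252 -2.475] [532.6 -55.6 151.5] [ 2.355e+00 -3.000e-03  3.062e+00] [ 0.36 -0.59 -0.84] 0.502
tcp rack -93.3 -2.1 91.5
```

View pics/s8.png

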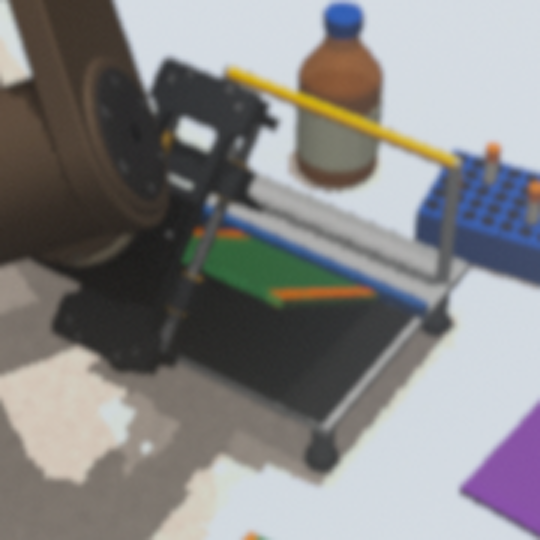

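The plate stands about 35–40° up on the lower finger with its foot at the strip. I'll centre on it and close.

>>> move_arm([
  [[0, 0, 0.4], [0, 0, 0], 0.4],
  [[0, 0, 0], [0, 0, 0], 0.3],
  [[0, 0, 0], [0, 0, 0], 0.2],
  [[0, 0, 0], [0, 0, 0], 0.15],
  [[0, 0, 0], [0, 0, 0], 0.1],
  [[0, 0, 0], [0, 0, 0], 0.08],
])

```text
t: 12.85
eef_pos: [532.6, -56.2, 154.8]
tcp_rot: [2.355, -0.004, 3.061]
ft_force: [0.9, -1.9, 0.2]
opening: 0.093
grip_force: 0.6
```

>>> move_arm([
  [[0, 0, 0], [0, 0, 0], 0],
  [[0, 0, 0], [0, 0, 0], 0],
  [[0, 0, 0], [0, 0, 0], 0],
])

```text
t: 13.15
eef_pos: [532.6, -56.5, 154.6]
tcp_rot: [2.356, -0.004, 3.061]
ft_force: [0.7, -3.8, -2.7]
opening: 0.064
grip_force: 30.0
```

```bash
python3 chk.py; python3 -c "
from cell import *;s=state();print(s['grip_force'],s['moment'])"
```

```text
13.15 [-0.562  0.596  1.818  0.718  1.257 -2.47 ] [532.6 -56.5 154.6] [ 2.356 -0.004  3.061] [ 0.67 -3.78 -2.68] 0.064
tcp rack -94.2 -2.1 94.6
29.99047726392746 [-2.02379126  0.16473823  0.08449519]
```

Gripped: the opening is 6 mm and the force 30 N. The geometry gives the strip face at x ≈ 0.4 in my rack frame, so that frame is good. Now the tipping path.

```bash
cat > path.py <<'E'
from fit import *
S,X,Y=rack((538,37.5,85.4))
def tcp(phi,D=130.8,o=0.4):
    a=np.radians(phi);u=np.array([-np.cos(a),np.sin(a)]);w=np.array([np.sin(a),np.cos(a)])
    if phi<=90: mid=np.array([o-6*np.sin(a),0])+3*w
    else: mid=np.array([o-10*np.tan(a-np.pi/2),0])-3*w
    p=mid+D*u;return p[0]*X+[0,0,p[1]]
if __name__=="__main__":
    f=np.r_[np.arange(45,105.1,5),np.arange(107,113.1,2)]
    for a,b in zip(f,f[1:]):print(a,b,((tcp(b)-tcp(a))/10).round(2), (tcp(b)@X).round(1),tcp(b)[2].round(1))
E
python3 path.py
```

```text
45.0 50.0 [0.07 0.82 0.75] -86.0 102.1
50.0 55.0 [0.07 0.89 0.67] -77.1 108.9
55.0 60.0 [0.08 0.95 0.59] -67.6 114.8
60.0 65.0 [0.08 1.   0.5 ] -57.6 119.8
65.0 70.0 [0.08 1.04 0.41] -47.2 123.9
70.0 75.0 [0.09 1.08 0.32] -36.4 127.1
75.0 80.0 [0.09 1.1  0.22] -25.3 129.3
80.0 85.0 [0.09 1.12 0.12] -14.0 130.6
85.0 90.0 [0.09 1.14 0.02] -2.6 130.8
90.0 95.0 [ 0.08  1.05 -0.02] 7.9 130.6
95.0 100.0 [ 0.08  1.04 -0.12] 18.4 129.3
100.0 105.0 [ 0.08  1.02 -0.22] 28.7 127.1
105.0 107.0 [ 0.03  0.4  -0.12] 32.7 126.0
107.0 109.0 [ 0.03  0.4  -0.13] 36.7 124.7
109.0 111.0 [ 0.03  0.39 -0.15] 40.6 123.2
111.0 113.0 [ 0.03  0.39 -0.16] 44.5 121.6
```

>>> move_arm([
  [[0.04, 0.4, 0.38], [-2.5, 0.2, 0], 0],
  [[0.03, 0.42, 0.37], [-2.5, 0.2, 0], 0],
  [[0.04, 0.44, 0.34], [-2.5, 0.2, 0], 0],
  [[0.03, 0.45, 0.33], [-2.5, 0.2, 0], 0],
  [[0.04, 0.47, 0.3], [-2.5, 0.2, 0], 0],
  [[0.04, 0.48, 0.29], [-2.5, 0.2, 0], 0],
  [[0.04, 0.5, 0.25], [-2.5, 0.2, 0], 0],
  [[0.04, 0.5, 0.25], [-2.5, 0.2, 0], 0],
])

```text
t: 13.95
eef_pos: [535.6, -19.9, 180.4]
tcp_rot: [2.707, -0.003, 3.06]
ft_force: [-0.4, -4.5, -1.1]
opening: 0.06
grip_force: 30.0
```

```bash
python3 chk.py; python3 -c "
from cell import *;s=state();print(s['grip_force'],s['moment'])"
```

```text
13.95 [-0.37   0.448  1.826  0.481  1.055 -2.139] [535.6 -19.9 180.4] [ 2.707e+00 -3.000e-03  3.060e+00] [-0.37 -4.54 -1.12] 0.06
tcp rack -57.4 -2.2 120.4
29.99553233385086 [-1.73537074  0.2396172   0.09630378]
```

>>> move_arm([
  [[0.04, 0.52, 0.21], [-2.5, 0.2, 0], 0],
  [[0.04, 0.52, 0.2], [-2.5, 0.2, 0], 0],
  [[0.04, 0.54, 0.16], [-2.5, 0.2, 0], 0],
  [[0.05, 0.54, 0.16], [-2.5, 0.2, 0], 0],
  [[0.04, 0.55, 0.11], [-2.5, 0.2, 0], 0],
  [[0.05, 0.55, 0.11], [-2.5, 0.2, 0], 0],
  [[0.04, 0.56, 0.06], [-2.5, 0.2, 0], 0],
  [[0.05, 0.56, 0.06], [-2.5, 0.2, 0], 0],
  [[0.04, 0.57, 0.01], [-2.5, 0.2, 0], 0],
  [[0.05, 0.57, 0.01], [-2.5, 0.2, 0], 0],
])

```text
t: 14.95
eef_pos: [539.6, 35.1, 191.1]
tcp_rot: [-3.138, -0.003, 3.059]
ft_force: [0.1, -5.2, -1.9]
opening: 0.064
grip_force: 30.0
```

```bash
python3 chk.py; python3 -c "
from cell import *;s=state();print(s['grip_force'],s['moment'])"
```

```text
14.95 [-0.055  0.4    1.792 -0.004  0.953 -1.541] [539.6  35.1 191.1] [-3.138e+00 -3.000e-03  3.059e+00] [ 0.05 -5.18 -1.9 ] 0.064
tcp rack -2.3 -1.8 131.1
30.00808596611023 [-1.59198688  0.05251332  0.0751719 ]
```

>>> move_arm([
  [[0.04, 0.52, -0.01], [-2.5, 0.2, 0], 0],
  [[0.04, 0.52, -0.01], [-2.5, 0.2, 0], 0],
  [[0.04, 0.52, -0.06], [-2.5, 0.2, 0], 0],
  [[0.04, 0.52, -0.06], [-2.5, 0.2, 0], 0],
  [[0.04, 0.51, -0.11], [-2.5, 0.2, 0], 0],
  [[0.04, 0.51, -0.11], [-2.5, 0.2, 0], 0],
])

```text
t: 15.55
eef_pos: [541.8, 66.0, 187.3]
tcp_rot: [-2.875, -0.003, 3.058]
ft_force: [0.9, -5.1, -4.2]
opening: 0.063
grip_force: 30.0
```

>>> move_arm([
  [[0.03, 0.4, -0.12], [-2, 0.2, 0], 0],
])

```text
t: 15.65
eef_pos: [542.2, 70.1, 186.1]
tcp_rot: [-2.84, -0.003, 3.058]
ft_force: [1.6, -5.6, -0.4]
opening: 0.065
grip_force: 30.0
```

```bash
python3 chk.py; python3 -c "
from cell import *;s=state();print(s['grip_force'],s['moment'])"
```

```text
15.65 [ 0.151  0.459  1.743 -0.341  1.042 -1.148] [542.2  70.1 186.1] [-2.840e+00 -3.000e-03  3.058e+00] [ 1.57 -5.64 -0.44] 0.065
tcp rack 32.8 -1.5 126.1
29.98259961605072 [-1.23435737 -0.34789125  0.12201973]
```

>>> move_arm([
  [[0.02, 0.2, -0.06], [-1, 0.1, 0], 0],
])

```text
t: 15.75
eef_pos: [542.4, 72.3, 185.4]
tcp_rot: [-2.823, -0.004, 3.059]
ft_force: [0.3, -4.4, -0.4]
opening: 0.063
grip_force: 30.0
```

>>> move_arm([
  [[0.02, 0.2, -0.07], [-1, 0.1, 0], 0],
])

```text
t: 15.85
eef_pos: [542.6, 74.1, 184.8]
tcp_rot: [-2.806, -0.004, 3.058]
ft_force: [0.1, -4.9, 0.7]
opening: 0.06
grip_force: 30.0
```

>>> move_arm([
  [[0.02, 0.2, -0.07], [-1, 0.1, 0], 0],
])

```text
t: 15.95
eef_pos: [542.9, 76.0, 184.1]
tcp_rot: [-2.789, -0.004, 3.057]
ft_force: [-0.3, -4.5, -1.1]
opening: 0.063
grip_force: 30.0
```

```bash
python3 chk.py; python3 -c "
from cell import *;s=state();print(s['grip_force'],s['moment'])"
```

```text
15.95 [ 0.184  0.476  1.732 -0.389  1.068 -1.092] [542.9  76.  184.1] [-2.789 -0.004  3.057] [-0.26 -4.54 -1.14] 0.063
tcp rack 38.8 -1.8 124.1
29.988332390785217 [-1.27533387 -0.06812236  0.09229217]
```

>>> move_arm([
  [[0.02, 0.2, -0.07], [-1, 0.1, 0], 0],
])

```text
t: 16.05
eef_pos: [543.1, 77.9, 183.5]
tcp_rot: [-2.771, -0.004, 3.057]
ft_force: [-2.4, -17.9, 6.4]
opening: 0.063
grip_force: 30.0
```

>>> move_arm([
  [[0.01, 0.1, -0.04], [-0.5, 0, 0], 0],
])

```text
t: 16.15
eef_pos: [543.1, 77.9, 183.5]
tcp_rot: [-2.76, -0.004, 3.058]
ft_force: [-2.3, -17.4, 5.7]
opening: 0.063
grip_force: 30.0
```

>>> move_arm([
  [[0.01, 0.1, -0.04], [-0.5, 0, 0], 0],
])

```text
t: 16.25
eef_pos: [543.2, 78.2, 183.4]
tcp_rot: [-2.75, -0.003, 3.057]
ft_force: [-1.4, -20.0, 8.4]
opening: 0.061
grip_force: 30.0
```

>>> move_arm([
  [[0.01, 0.1, -0.04], [-0.5, 0, 0], 0],
])

```text
t: 16.35
eef_pos: [543.2, 78.6, 183.3]
tcp_rot: [-2.74, -0.003, 3.057]
ft_force: [-2.5, -24.0, 9.7]
opening: 0.063
grip_force: 30.0
```

```bash
python3 chk.py; python3 -c "
from cell import *;s=state();print(s['grip_force'],s['moment'])"
```

```text
16.35 [ 0.209  0.49   1.724 -0.434  1.093 -1.044] [543.2  78.6 183.3] [-2.740e+00 -3.000e-03  3.057e+00] [ -2.53 -24.04   9.72] 0.063
tcp rack 41.4 -1.9 123.3
30.01990109682083 [-4.92026688  0.43977775  0.03732823]
```

The glass met the bar at about 111°. I'll ease off the overpress, open slightly and slide off along the plate.

>>> move_arm([
  [[-0.01, -0.13, 0.05], [1, 0, 0], 0],
  [[0, 0, 0], [0.4, 0, 0], 0],
  [[0, 0, 0], [0, 0, 0], 0],
])

```text
t: 16.65
eef_pos: [543.1, 77.9, 183.5]
tcp_rot: [-2.767, -0.004, 3.057]
ft_force: [-2.3, -17.2, 5.3]
opening: 0.061
grip_force: 30.0
```

>>> move_arm([
  [[0, 0, 0], [0, 0, 0], 0.1],
  [[0, 0, 0], [0, 0, 0], 0.14],
  [[0, 0, 0], [0, 0, 0], 0.18],
  [[0, 0, 0], [0, 0, 0], 0.22],
  [[0, 0, 0], [0, 0, 0], 0.22],
])

```text
t: 17.15
eef_pos: [543.7, 80.3, 182.6]
tcp_rot: [-2.771, -0.003, 3.058]
ft_force: [0.4, 0.2, 0.0]
opening: 0.214
grip_force: 0.0
```

```bash
python3 chk.py; python3 -c "
from cell import *;s=state();print(s['grip_force'],s['moment'])"
```

```text
17.15 [ 0.198  0.484  1.727 -0.405  1.077 -1.069] [543.7  80.3 182.6] [-2.771e+00 -3.000e-03  3.058e+00] [0.37 0.22 0.02] 0.214
tcp rack 43.1 -2.2 122.6
0.0 [ 0.2243199  -0.04453257 -0.00445042]
```

>>> move_arm([
  [[0.03, 0.36, 0.93], [0, 0, 0], 0.22],
  [[0.03, 0.36, 0.93], [0, 0, 0], 0.22],
  [[0.06, 0.72, 1.86], [0, 0, 0], 0.22],
  [[0.09, 1.08, 2.8], [0, 0, 0], 0.22],
  [[0.09, 1.08, 2.8], [0, 0, 0], 0.22],
  [[0, 0, 4], [0, 0, 0], 0.22],
  [[-1, -3, 3], [0, 0, 0], 0.22],
  [[-2, -4, 2], [0, 0, 0], 0.22],
  [[-2, -4, 2], [0, 0, 0], 0.22],
  [[-2, -4, 2], [0, 0, 0], 0.22],
])

```text
t: 18.15
eef_pos: [475.5, -34.9, 407.7]
tcp_rot: [-2.771, -0.002, 3.059]
ft_force: [1.6, -0.2, -0.3]
opening: 0.216
grip_force: 0.0
```

```bash
python3 chk.py; python3 -c "
from h import *
a=read_camera('scene')[130:310,240:420];b=read_camera('top')[180:315,170:360]
a=cv2.resize(a,(400,400),interpolation=cv2.INTER_CUBIC);b=cv2.resize(b,(400,284),interpolation=cv2.INTER_CUBIC)
b=cv2.copyMakeBorder(b,0,116,0,0,0);cv2.imwrite('pics/end.png',np.hstack([a,b]))"
```

```text
18.15 [-0.006  0.149  1.602 -0.373  1.433 -1.434] [475.5 -34.9 407.7] [-2.771e+00 -2.000e-03  3.059e+00] [ 1.55 -0.23 -0.34] 0.216
tcp rack -77.1 56.5 347.7
```

View pics/end.png

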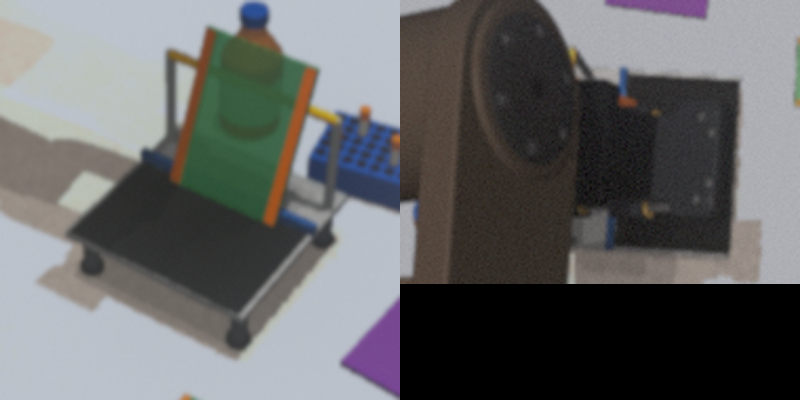

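The plate leans on the bar, roughly midway, with its foot along the strip (178,182)→(272,222). The bottle and tube block are where they were, and the arm is clear.

```bash
python3 -c "
from cell import *;print(env.job_done())"
```

```text
the job is handed in; nothing more can be done
None
```

I slid the glass plate square against the blue strip, tipped it up under grip and left it leaning on the yellow bar near the middle, its foot tucked at the strip. The job was handed in at about 18 s, with the arm clear and the bottle and tube block seen undisturbed; I did not check the tip box again, but the arm never went near it.

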